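# Clear the assay bench: vial, two tubes and pen to their places

## Robot

A 6-joint arm with a two-finger parallel gripper is mounted at the origin on a cart in front of the work surface, level with it; the furniture and walls round the work are solid. World frame = base frame: x ahead of the robot, y to its left, z up, the work surface at z = 0. Lengths are in m, angles in rad, forces in N, time in s.
With the tool pointing down it reaches from about 0.35 to 0.85 m from the base axis. Payload 8.1 kg.
Tool frame: the origin (TCP) lies at the very end of the fingers, on their centre line; the grasp point (between the pads) lies robot.hold_point_z behind it (robot.hold_point_z is the distance from the TCP to the grasp point, in m); z points along the fingers, y is the direction in which the jaws open and shut (so a half turn about z gives the same grasp; the last joint's range is limited). The gripper opens to 93 mm and grips with 3 to 60 N. Pads are 15 mm wide; open, the fingers measure 128 mm over their backs; the gripper's body (75 mm by 188 mm) begins 65 mm behind the grasp point.
Start: joints at [1.184, 0.13, 1.488, -0, 1.523, -0.085], TCP at [0.178, 0.573, 0.219] pointing down, gripper open.
Joint ranges: [-2.96, 2.96], [-0.89, 2.26], [0.02, 2.5], [-1.34, 4.48], [0, 2.73], [-2.66, 2.66]. Speed limits (rad/s): [2.39, 2.39, 2.79, 3.14, 3.14, 3.14].

## Interface

Orientations are given as a rotation vector (axis times angle).
In Python, from plant import robot, cams gives the robot as it stands. The module is installed in compiled form; this text tells all that it offers.
- The arm moves only by the tool step_arm, never from a script. Its argument "deltas" is a list of rows, each an object with "offset": the shift along the tool's x, y, z in cm, a list of three; "roll": the turn about the tool's z in rad. In form: [{"offset": [x, y, z], "roll": roll}, ...]. A call has 1 to 12 rows; each row shifts and turns the commanded pose from where the row before left it, along the tool's axes as they then stand; what a row does not reach is not made up. A row lasts 1/8 s, in which the tool goes at most 62.5 mm and 10.7 degrees, less where a joint would pass 70% of its speed; a pose out of reach is approached as far as the arm can. A call with a gripper value outside its range is refused whole. "fingers" is the finger opening in cm, from 0 to 9.3, set as the call begins (left out, the last holds). The fingers move at their own pace and stop on an object; "grip_force" is the grip in N (left out, the last holds). Time passes only in rows, so rows that do not move let the fingers close. It gives the time, the measured TCP pose, the force and the opening at its end, in the units of the state.
- robot.read_state(): the state, without advancing time (a new reading comes with each control period).
- cams.read_camera(name): name is "side" or "top" or "wrist"; returns a dict with "pixels" (384x512x3 uint8, red, green, blue), "fx", "fy", "cx", "cy" (pixels), "extrinsics" (4x4, takes a point from world to camera coordinates). Camera axes: x right, y down, z forward; pixel columns grow to the right and rows downward; lengths in m; the calibration is good to about 2 mm. A picture is of the moment at which its call begins. There is no depth.
- robot.close_job(): hands the job in, once; it reports no verdict.
Trained networks look in a picture, given as the dict that the camera call returned (one of the last four; its "shot" number tells which), for a name from the list of things; names that differ only in an ending like _2 or _b are one class to them, and where a whole thing is asked for, a point or a joint stands for the part that bears it (a point fixed in the world has none). Each returns a list of dicts, best first, with "score" (0 to 1); they miss things now and then, are a little off and sometimes report something else, mostly with a low value. They report only what shows in the picture. A call takes as long as a camera call. They do not tell look-alikes from the thing itself.
- cams.boxes_of(picture, thing): "xy" ([column, row] in pixels, amid what is visible of it).
- cams.silhouettes(picture, thing): "mask" (384x512 bool, what is visible of it) and "xy" ([column, row] in pixels, amid what is visible of it).
- cams.pinpoint(picture, thing): "xy" ([column, row] in pixels: a listed point, or the origin of a listed thing).
The state is a dict: "t": time; "q": joint angles; "dq": joint speeds; "joint_torque": joint torques, N m; "tool_pos": TCP position; "orientation": TCP orientation; "force": force on the tool from outside, world axes, zero at the start; "wrist_torque": the same for the moment, N m; "opening": finger opening in m.
Only numpy, scipy, OpenCV 4.12 (cv2) and the standard library are available. Lean on these libraries where they do the work, as an engineer would, in place of code of your own. Each camera call takes 0.05 s, during which the arm holds its last target. There are 200 camera calls.

## Task

Clear up after the assay: stand the small brown vial in the grey case and shut its lid fully, stand the blue-capped tube in the blue holder and the orange-capped tube in the orange holder, and lay the red pen lengthwise in the white tray. Keep the vial and the tubes upright all the way, and let go of everything.

Things in the scene. Friction and masses are not known exactly. Their poses are not given: they have to be found in the camera images.
- vial_mid (a point): Small brown reagent vial with a ribbed green screw cap, standing; 32 mm across, 58 mm tall (cap about 29 mm across, its upper 24 mm). The point is its centre, 29 mm above its foot; z along its axis, up.
- tube_blue_mid (a point): Conical tube with pinkish contents standing upside down on its blue cap (cap at the bottom, tip up); 115 mm tall, cap 33 mm across and 14 mm high, body 28 mm across above it, narrowing to a cone in about the top 20 mm. The point is its centre, 57.5 mm above its foot; z along its axis, up. Belongs in the blue holder, standing on its cap as it does now.
- tube_orange_mid (a point): The same kind of tube with cream-coloured contents and an orange cap, standing on its cap; same sizes, point and axes as the other tube. Belongs in the orange holder, standing on its cap as it does now.
- pen_mid (a point): White marker pen with a red cap, lying; 136 mm long, 12 mm wide, 11 mm high. The point is its centre, 5.5 mm above the surface it lies on; y along its length, z up.
- case: Grey light-proof case, open at the top, fixed to the bench; 110 mm (x) by 170 mm (y) outside, rim 70 mm high, walls and floor 5 mm, so the vial stands below the rim. Origin at the centre of its underside; x points from its front to its hinge side, z up. The lid's hinge line lies along y at x = +55 mm, 70.5 mm above the underside.
- case_lid (a joint): Angle of the case's lid, rad: 0 is shut, flat on the rim; it stands open at the start between 1.6 and 1.8 (1.57 is upright); stop at 2.0. The lid is a flat plate 6 mm thick, 110 mm from hinge to front edge and 170 mm wide, with a tab 44 mm wide that sticks out 13 mm farther in the middle of the front edge. Its hinge is stiff (about 0.09 N m): it stays where it is left, so it must be pushed over from behind and pressed down on to the rim.
- lid_tab (a point): End of the tab on the lid, mid-thickness, 123 mm from the hinge line: the top of the lid when open, in front of the case when shut. Axes of the lid: x from the tab to the hinge, z out of the lid's outer face (up when shut).
- tray: Shallow white empty pen tray, fixed to the bench; 110 mm (x) by 190 mm (y) outside, walls 3 mm thick and 11 mm high, floor 3 mm thick. Origin at the centre of its underside; y along its length, z up.
- holder_blue: Blue open square holder for one tube, fixed to the bench; 72 by 72 mm outside, 34 mm high (rim bead to 36 mm), walls and floor 4 mm, so 64 mm clear inside. Origin at the centre of its underside; z up.
- holder_orange: Orange open square holder, the same sizes and origin as the blue one.
Mind the look-alikes: they are no part of the job. Leave any pink or yellow look-alike of the part that bears tube_blue_mid alone.

How it is judged:
By the outcome, as a careful person would: the job done as asked, in the order asked, and still so for the second after the job is handed in, with the robot touching nothing.
It also fails if it takes over 134 s, if anything falls off the work surface, if the arm or the gripper's body presses on something with over 40 N, if the wrist force passes 120 N, or if a joint passes its speed limit or range.

## Working session

There is one attempt and no reset: what is moved stays moved. The work goes in short steps, Python scripts to look and compute and a tool call to move; the robot and the scene stay as the last step left them, time stands still between calls to the robot, and variables do not carry over. Pictures are saved under pics/ and viewed, about 12 in all and at most 16, crops included, and the job is handed in when it is done.

Besides the shell and the picture viewer there is one more tool, called as name([rows], argument=value, ...), one row to a line, values as JSON. step_arm: Moves the arm, as the interface text tells. Its arguments: {"type":"object","properties":{"deltas":{"type":"array"},"fingers":{"type":"number"},"grip_force":{"type":"number"}},"required":["deltas"]}

```bash
mkdir -p pics
cat > h.py <<'E'
import numpy as np, cv2
from plant import robot, cams
def snap(n,f=None):
    p=cams.read_camera(n)
    if f: cv2.imwrite('pics/'+f,p['pixels'][:,:,::-1])
    return p
def ray(p,xy):
    E=np.array(p['extrinsics']);R=E[:3,:3];c=-R.T@E[:3,3]
    d=R.T@np.array([(xy[0]-p['cx'])/p['fx'],(xy[1]-p['cy'])/p['fy'],1]);return c,d
def atz(p,xy,z):
    c,d=ray(p,xy);return c+d*(z-c[2])/d[2]
def tri(*pr):
    A=np.zeros((3,3));b=np.zeros(3)
    for p,xy in pr:
        c,d=ray(p,xy);d=d/np.linalg.norm(d);M=np.eye(3)-np.outer(d,d);A+=M;b+=M@c
    return np.linalg.solve(A,b)
def proj(p,X):
    E=np.array(p['extrinsics']);c=E[:3,:3]@np.array(X)+E[:3,3];return c[0]/c[2]*p['fx']+p['cx'],c[1]/c[2]*p['fy']+p['cy']
E
cat > a.py <<'E'
from h import *
np.set_printoptions(precision=3,suppress=True)
print(robot.hold_point_z, robot.read_state())
Z=dict(vial_mid=.029,tube_blue_mid=.0575,tube_orange_mid=.0575,pen_mid=.0055,case=0,lid_tab=.19,tray=0,holder_blue=0,holder_orange=0)
P={n:snap(n,n+'0.png') for n in('top','side')}
for n,p in P.items():
    print(n,ray(p,(256,192)))
    for t,z in Z.items():
        print(t,[(np.round(r['xy']),round(r['score'],2),atz(p,r['xy'],z)[:2]) for r in cams.pinpoint(p,t)[:5]])
cv2.imwrite('pics/both.png',np.vstack([P['top']['pixels'],P['side']['pixels']])[:,:,::-1])
E
python3 a.py
```

```text
0.0188 {'t': 0.0, 'q': array([ 1.184,  0.131,  1.489, -0.   ,  1.523, -0.085]), 'dq': array([-0.001,  0.001,  0.002, -0.002, -0.001, -0.001]), 'joint_torque': array([  0.001, -55.984, -49.176,   0.077,   0.036,  -0.   ]), 'tool_pos': array([0.178, 0.572, 0.218]), 'orientation': array([-0.472, -3.105,  0.003]), 'force': array([-0.686, -0.455,  0.44 ]), 'wrist_torque': array([-0.011, -0.005, -0.028]), 'opening': 0.0927424615344351}
top (array([0.329, 0.025, 1.207]), array([ 0.194,  0.011, -0.981]))
vial_mid [(array([393., 236.]), 0.42, array([ 0.426, -0.355]))]
tube_blue_mid [(array([160., 224.]), 0.7, array([0.469, 0.315])), (array([181., 241.]), 0.65, array([0.42 , 0.252])), (array([219., 143.]), 0.6, array([0.706, 0.145])), (array([160., 258.]), 0.51, array([0.372, 0.313]))]
tube_orange_mid [(array([132., 241.]), 0.71, array([0.422, 0.393]))]
pen_mid [(array([235., 235.]), 0.67, array([0.438, 0.103])), (array([291., 183.]), 0.58, array([ 0.593, -0.068]))]
case [(array([289., 186.]), 0.85, array([ 0.586, -0.061])), (array([239., 236.]), 0.44, array([0.436, 0.091]))]
lid_tab [(array([
[... 445 characters left out ...]
rray([277., 153.]), 0.81, array([0.718, 0.155])), (array([153., 159.]), 0.74, array([0.371, 0.317])), (array([185., 150.]), 0.49, array([0.478, 0.317]))]
tube_orange_mid [(array([163., 144.]), 0.63, array([0.432, 0.396]))]
pen_mid [(array([203., 207.]), 0.52, array([0.429, 0.078]))]
case [(array([283., 218.]), 0.7, array([ 0.597, -0.072]))]
lid_tab [(array([315., 154.]), 0.6, array([ 0.671, -0.097]))]
tray [(array([232., 175.]), 0.62, array([0.578, 0.196]))]
holder_blue [(array([250., 262.]), 0.67, array([ 0.436, -0.177]))]
holder_orange [(array([223., 236.]), 0.92, array([ 0.422, -0.061])), (array([160., 145.]), 0.27, array([0.452, 0.503])), (array([204., 203.]), 0.15, array([0.44, 0.1 ]))]
```

```bash
ls . pics
```

```text
.:
a.py
h.py
pics

pics:
both.png
side0.png
top0.png
```

View pics/top0.png

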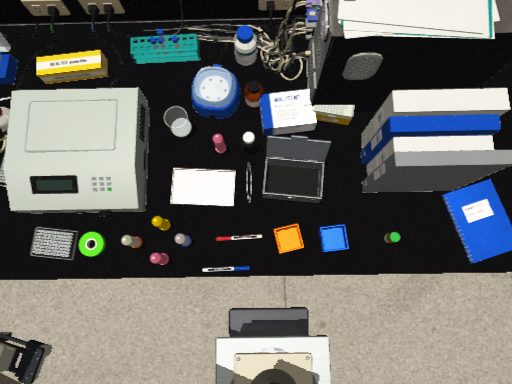

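View pics/side0.png

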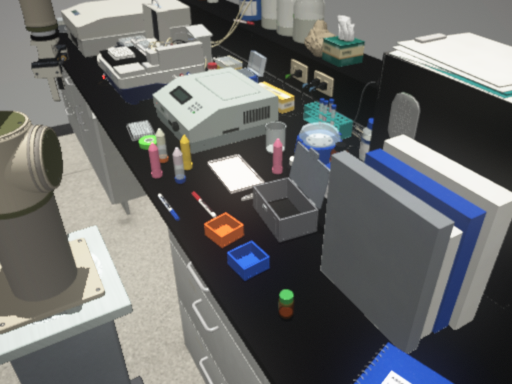

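```bash
cat > b.py <<'E'
from h import *
np.set_printoptions(precision=3,suppress=True)
T=snap('top');S=snap('side')
def best(p,t,near):
    r=cams.pinpoint(p,t); r=[a for a in r if np.hypot(*(np.array(a['xy'])-near))<18]
    return r[0]['xy'] if r else None
for t,a,b in [('vial_mid',(393,237),(286,304)),('tube_blue_mid',(181,241),(178,164)),('tube_orange_mid',(132,241),(162,145)),('pen_mid',(239,238),(203,206)),('case',(290,184),(283,218)),('lid_tab',(299,135),(315,154)),('tray',(203,188),(232,175)),('holder_blue',(333,239),(250,262)),('holder_orange',(289,238),(223,236))]:
    x,y=best(T,t,a),best(S,t,b)
    if x is None: x=a;print('top manual',t)
    if y is None: y=b;print('side manual',t)
    print(t,tri((T,x),(S,y)))
for t,z,near in [('holder_blue',.035,(333,239)),('holder_orange',.035,(289,238)),('tray',.011,(203,188)),('case',.07,(292,180)),('pen_mid',.0055,(239,238))]:
    r=[a for a in cams.silhouettes(T,t) if np.hypot(*(np.array(a['xy'])-near))<15]
    if not r: print('no mask',t);continue
    ys,xs=np.nonzero(r[0]['mask']);w=np.array([atz(T,(x,y),z)[:2] for x,y in zip(xs,ys)],np.float32)
    print(t,r[0]['score'],cv2.minAreaRect(w*1000))
I=S['pixels'];c=[cv2.resize(i,None,fx=5,fy=5,interpolation=cv2.INTER_CUBIC) for i in (I[125:225,130:230],)]
c.append(cv2.resize(T['pixels'][205:280,115:275],None,fx=1.875,fy=1.875)) 
d=cv2.resize(T['pixels'][205:280,100:275],(500,214)) ; c=np.vstack([cv2.resize(c[0][:,:],(500,380)) if 0 else c[0][:380],d])
cv2.imwrite('pics/crop1.png',c[:,:,::-1])
E
python3 b.py
```

```text
vial_mid [ 0.42  -0.349  0.029]
tube_blue_mid [0.427 0.241 0.072]
tube_orange_mid [0.423 0.39  0.063]
pen_mid [ 0.433  0.092 -0.005]
case [ 0.594 -0.065 -0.005]
lid_tab [ 0.686 -0.078  0.178]
tray [0.585 0.203 0.001]
holder_blue [ 0.427 -0.188  0.003]
holder_orange [ 0.42  -0.057  0.01 ]
holder_blue 0.56 ((421.0856018066406, -181.46482849121094), (76.94188690185547, 78.59387969970703), 4.716607570648193)
holder_orange 0.86 ((425.0826721191406, -52.581573486328125), (75.64379119873047, 74.32095336914062), 12.631075859069824)
tray 0.87 ((585.1825561523438, 198.45094299316406), (190.42237854003906, 111.36418151855469), 86.41960144042969)
case 0.82 ((623.7582397460938, -80.53951263427734), (186.4114532470703, 196.19154357910156), 84.86161804199219)
pen_mid 0.66 ((431.1555480957031, 92.99191284179688), (11.587733268737793, 133.66049194335938), 2.813494920730591)
```

View pics/crop1.png

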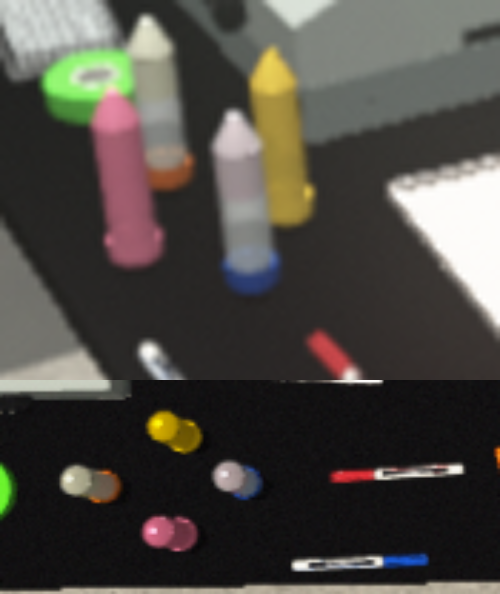

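step_arm([
  {"offset": [0, 0, -1], "roll": -0.15},
  {"offset": [0, 0, -1], "roll": -0.15},
  {"offset": [-4, -3.7, 0], "roll": 0},
  {"offset": [-4, -3.7, 0], "roll": 0},
  {"offset": [-4, -3.7, 0], "roll": 0},
  {"offset": [-4, -3.7, 0], "roll": 0},
  {"offset": [-4, -3.7, 0], "roll": 0},
  {"offset": [-4, -3.7, 0], "roll": 0},
  {"offset": [0, -5.8, 0], "roll": 0},
  {"offset": [0, -5.8, 0], "roll": 0},
  {"offset": [0, -5.8, 0], "roll": 0},
  {"offset": [0, -5.8, 0], "roll": 0},
], fingers=7)

```text
t: 3.75
tool_pos: [0.4173, 0.1168, 0.2388]
orientation: [0.002, 3.141, -0.0]
force: [1.7, -0.9, -0.0]
opening: 0.07
```

step_arm([
  {"offset": [0, -5.8, 0], "roll": 0},
  {"offset": [0, -5.8, 0], "roll": 0},
  {"offset": [0, -5.8, 0], "roll": 0},
  {"offset": [0, -5.8, 0], "roll": 0},
  {"offset": [0, -5.8, 0], "roll": 0},
  {"offset": [0, -5.8, 0], "roll": 0},
  {"offset": [0, -5.8, 0], "roll": 0},
  {"offset": [0, -5.8, 0], "roll": 0},
  {"offset": [0, 0, 0], "roll": 0},
  {"offset": [0, 0, 0], "roll": 0},
])

```text
t: 5.0
tool_pos: [0.4165, -0.3453, 0.2384]
orientation: [-0.004, -3.141, -0.001]
force: [-0.5, 0.3, 0.6]
opening: 0.0701
```

```bash
cat > w.py <<'E'
import sys
from h import *
np.set_printoptions(precision=4,suppress=True)
f=sys.argv[1]; W=snap('wrist',f)
for a in sys.argv[2:]:
    t,z=a.split('=');print(t,[(np.round(r['xy']),round(r['score'],2),atz(W,r['xy'],float(z))) for r in cams.pinpoint(W,t)[:3]])
print(ray(W,(256,192)),robot.read_state()['tool_pos'])
E
python3 w.py w1.png vial_mid=.029 holder_blue=0
```

```text
vial_mid [(array([242., 174.]), 0.63, array([ 0.4252, -0.3594,  0.029 ]))]
holder_blue [(array([370., 172.]), 0.81, array([ 0.4283, -0.1841,  0.    ]))]
(array([ 0.348 , -0.3467,  0.4053]), array([ 0.26  ,  0.0121, -0.9657])) [ 0.4171 -0.3444  0.239 ]
```

View pics/w1.png

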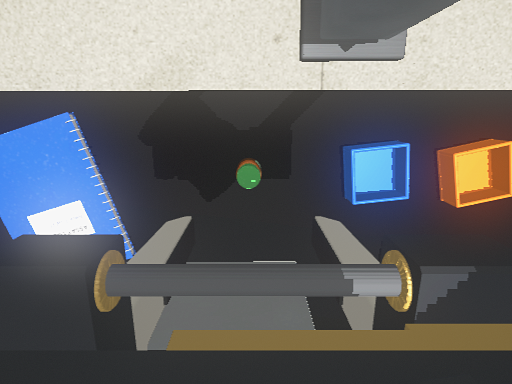

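Run:
```python
from h import *
W=snap('wrist');I=W['pixels'].astype(int)
m=(I[...,1]>I[...,0]*1.5)&(I[...,1]>I[...,2]*1.3)&(I[...,1]>60);m[230:]=0;m[:,:200]=0;m[:,300:]=0
ys,xs=np.nonzero(m);print(len(xs),xs.min(),xs.max(),ys.min(),ys.max())
c=((xs.min()+xs.max())/2,(ys.min()+ys.max())/2);print(c,atz(W,c,.05),W['fx'])
```

```text
458 236 259 163 187
(np.float64(247.5), np.float64(175.0)) [ 0.42308082 -0.35197406  0.05      ] 298.3193007648262
```

step_arm([
  {"offset": [-0.6, -0.8, 4], "roll": 0},
  {"offset": [0, 0, 5], "roll": 0},
  {"offset": [0, 0, 5], "roll": 0},
  {"offset": [0, 0, 4], "roll": 0},
  {"offset": [0, 0, 3], "roll": 0},
  {"offset": [0, 0, 2], "roll": 0},
  {"offset": [0, 0, 0], "roll": 0},
  {"offset": [0, 0, 0], "roll": 0},
])

```text
t: 6.2
tool_pos: [0.4236, -0.3542, 0.0102]
orientation: [0.002, 3.14, -0.002]
force: [0.6, -0.9, 1.1]
opening: 0.0701
```

step_arm([
  {"offset": [0, 0, 0], "roll": 0},
  {"offset": [0, 0, 0], "roll": 0},
  {"offset": [0, 0, 0], "roll": 0},
  {"offset": [0, 0, 0], "roll": 0},
  {"offset": [0, 0, 0], "roll": 0},
  {"offset": [0, 0, 0], "roll": 0},
  {"offset": [0, 0, 0], "roll": 0},
], fingers=2.4, grip_force=15)

```text
t: 7.08
tool_pos: [0.4227, -0.3536, 0.0087]
orientation: [-0.003, -3.142, 0.0]
force: [-0.7, 0.6, 1.5]
opening: 0.0313
```

step_arm([
  {"offset": [0, 0, -4], "roll": 0},
  {"offset": [0, 0, -5], "roll": 0},
  {"offset": [0, 0, -5], "roll": 0},
  {"offset": [0, 5, -3], "roll": 0},
  {"offset": [0, 6, 0], "roll": 0},
  {"offset": [0, 6, 0], "roll": 0},
  {"offset": [-2.5, 6, 0], "roll": 0},
  {"offset": [-5, 4, 0], "roll": 0},
  {"offset": [-5, 2, 0], "roll": 0},
  {"offset": [-2.6, 0, 0], "roll": 0},
  {"offset": [0, 0, 0], "roll": 0},
  {"offset": [0, 0, 0], "roll": 0},
])

```text
t: 8.57
tool_pos: [0.5711, -0.0672, 0.1782]
orientation: [-0.003, -3.14, -0.0]
force: [-0.0, 0.1, -0.2]
opening: 0.0309
```

```bash
python3 w.py w2.png case=0 lid_tab=.185
```

```text
case [(array([248., 192.]), 0.68, array([ 0.5957, -0.0735,  0.    ]))]
lid_tab []
(array([ 0.5028, -0.0686,  0.3452]), array([ 0.259 ,  0.0115, -0.9659])) [ 0.5712 -0.0675  0.1788]
```

View pics/w2.png

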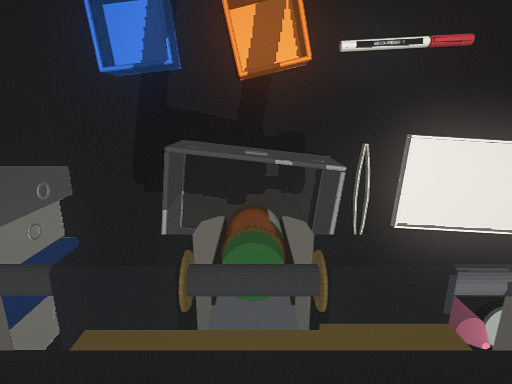

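Run:
```python
from h import *
W=snap('wrist')
for xy in [(165,150),(182,141),(345,167),(330,158)]:
    print(xy,[atz(W,xy,z)[:2].round(4) for z in(0,.07)])
for yaw in (-3,-5,-7):
  a=np.radians(yaw);R=np.array([[np.cos(a),-np.sin(a)],[np.sin(a),np.cos(a)]])
  print(yaw,[np.round(proj(W,[*(R@[sx,sy]+[.594,-.067]),z])) for sx,sy,z in[(-.055,-.085,.07),(-.055,.085,.07),(-.055,-.085,0),(-.055,.085,0),(.055,-.085,.07),(.055,.085,.07)]])
cv2.imwrite('pics/crop2.png',cv2.resize(W['pixels'][125:245,150:360],None,fx=3.8,fy=3.8,interpolation=cv2.INTER_CUBIC)[:,:,::-1])
```

```text
(165, 150) [array([ 0.5452, -0.1701]), array([ 0.5366, -0.1496])]
(182, 141) [array([ 0.5349, -0.1498]), array([ 0.5284, -0.1334])]
(345, 167) [array([0.5658, 0.0398]), array([0.553 , 0.0178])]
(330, 158) [array([0.5551, 0.0215]), array([0.5445, 0.0032])]
-3 [array([166., 148.]), array([349., 157.]), array([183., 141.]), array([330., 148.]), array([168., 257.]), array([335., 264.])]
-5 [array([168., 145.]), array([351., 160.]), array([184., 138.]), array([331., 151.]), array([166., 254.]), array([333., 267.])]
-7 [array([170., 142.]), array([352., 164.]), array([186., 136.]), array([332., 153.]), array([164., 251.]), array([330., 269.])]
```

View pics/crop2.png

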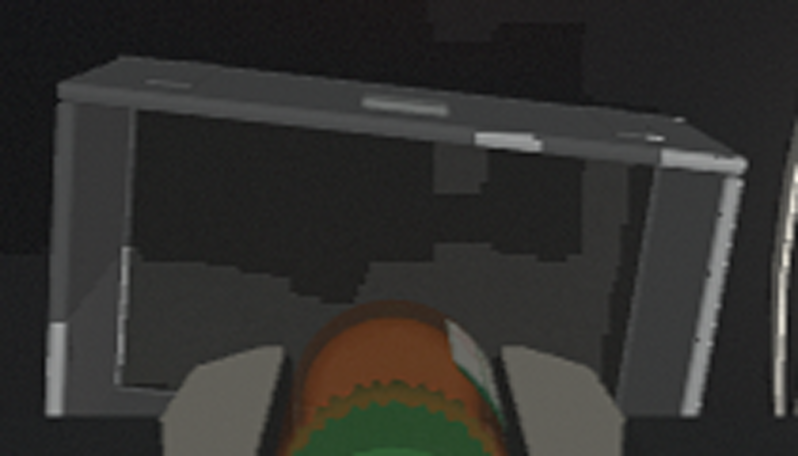

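step_arm([
  {"offset": [-0.75, -0.1, 3], "roll": 0.11},
  {"offset": [0, 0, 4], "roll": 0},
  {"offset": [0, 0, 4], "roll": 0},
  {"offset": [0, 0, 3], "roll": 0},
  {"offset": [0, 0, 1.5], "roll": 0},
  {"offset": [0, 0, 0.6], "roll": 0},
  {"offset": [0, 0, 0.2], "roll": 0},
  {"offset": [0, 0, 0], "roll": 0},
  {"offset": [0, 0, 0], "roll": 0},
])

```text
t: 9.9
tool_pos: [0.5803, -0.0682, 0.0167]
orientation: [0.175, 3.135, -0.0]
force: [-0.1, -0.8, 0.2]
opening: 0.0313
```

step_arm([
  {"offset": [0, 0, 0.2], "roll": 0},
  {"offset": [0, 0, 0.1], "roll": 0},
  {"offset": [0, 0, 0], "roll": 0},
  {"offset": [0, 0, 0], "roll": 0},
])

```text
t: 10.4
tool_pos: [0.58, -0.0681, 0.0136]
orientation: [0.175, 3.136, -0.0]
force: [-2.9, -0.0, 7.0]
opening: 0.0312
```

step_arm([
  {"offset": [0, 0, 0], "roll": 0},
  {"offset": [0, 0, 0], "roll": 0},
  {"offset": [0, 0, 0], "roll": 0},
  {"offset": [0, 0, -1], "roll": 0},
  {"offset": [0, 0, -3], "roll": 0},
  {"offset": [0, 0, -5], "roll": 0},
  {"offset": [0, 0, -5], "roll": 0},
  {"offset": [0, 0, -5], "roll": 0},
  {"offset": [0, 0, -5], "roll": 0},
  {"offset": [0, 0, -2], "roll": 0},
  {"offset": [0, 0, 0], "roll": 0},
], fingers=6)

```text
t: 11.78
tool_pos: [0.5803, -0.0683, 0.2743]
orientation: [0.175, 3.134, -0.001]
force: [-0.6, -0.3, -0.5]
opening: 0.0604
```

Run:
```python
from h import *
W=snap('wrist','w3.png');T=snap('top')
print(robot.read_state()['tool_pos'])
c=np.hstack([cv2.resize(W['pixels'],(400,300)),cv2.resize(T['pixels'][80:215,190:370],(400,300),interpolation=cv2.INTER_CUBIC)])
cv2.imwrite('pics/c3.png',c[:,:,::-1])
```

```text
[ 0.5787673  -0.06796351  0.27052307]
```

View pics/c3.png

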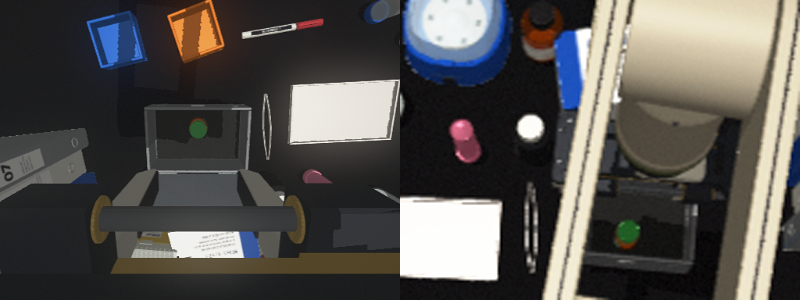

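step_arm([
  {"offset": [-4, 0, 0], "roll": 0},
  {"offset": [-5, 0, 0], "roll": 0},
  {"offset": [-3.7, 0, 0], "roll": 0},
  {"offset": [0, 0, 1], "roll": 0},
  {"offset": [0, 0, 2], "roll": 0},
  {"offset": [0, 0, 2], "roll": 0},
  {"offset": [0, 0, 2], "roll": 0},
  {"offset": [0, 0, 0], "roll": 0},
], fingers=0)

```text
t: 12.88
tool_pos: [0.7039, -0.0819, 0.1997]
orientation: [-0.175, -3.132, -0.001]
force: [0.0, -0.3, -0.1]
opening: 0.0005
```

step_arm([
  {"offset": [0, 0, 2], "roll": 0},
  {"offset": [0, 0, 2], "roll": 0},
  {"offset": [0, 0, 2], "roll": 0},
  {"offset": [0, 0, 0], "roll": 0},
])

```text
t: 13.38
tool_pos: [0.7039, -0.0819, 0.1389]
orientation: [-0.175, -3.131, -0.001]
force: [0.5, 0.6, -0.1]
opening: 0.0009
```

step_arm([
  {"offset": [2, 0, -0.35], "roll": 0},
  {"offset": [2, 0, -0.35], "roll": 0},
  {"offset": [2, 0, 0], "roll": 0},
  {"offset": [2, 0, 0], "roll": 0},
  {"offset": [1.5, 0, 0.75], "roll": 0},
  {"offset": [1.5, 0, 0.75], "roll": 0},
  {"offset": [1, 0, 1.2], "roll": 0},
  {"offset": [0, 0, 0], "roll": 0},
])

```text
t: 14.38
tool_pos: [0.5859, -0.0688, 0.1225]
orientation: [-0.176, -3.136, -0.0]
force: [0.0, -0.1, 0.6]
opening: 0.0005
```

step_arm([
  {"offset": [1, 0, 1.2], "roll": 0},
  {"offset": [0.5, 0, 1.1], "roll": 0},
  {"offset": [0.5, 0, 0.9], "roll": 0},
  {"offset": [0, 0, 0.5], "roll": 0},
  {"offset": [0, 0, 0.3], "roll": 0},
  {"offset": [0, 0, 0], "roll": 0},
  {"offset": [0, 0, 0], "roll": 0},
])

```text
t: 15.25
tool_pos: [0.5669, -0.0667, 0.0829]
orientation: [0.175, 3.136, -0.0]
force: [0.1, -0.1, 0.4]
opening: 0.0008
```

step_arm([
  {"offset": [0, 0, 0.3], "roll": 0},
  {"offset": [0, 0, 0.3], "roll": 0},
  {"offset": [0, 0, 0], "roll": 0},
  {"offset": [0, 0, 0], "roll": 0},
])

```text
t: 15.75
tool_pos: [0.5668, -0.0667, 0.0768]
orientation: [0.175, 3.136, -0.0]
force: [0.7, -0.5, 2.4]
opening: 0.0007
```

step_arm([
  {"offset": [0, 0, 0.2], "roll": 0},
  {"offset": [0, 0, 0.1], "roll": 0},
  {"offset": [0, 0, 0], "roll": 0},
  {"offset": [0, 0, 0], "roll": 0},
])

```text
t: 16.25
tool_pos: [0.5669, -0.0667, 0.0764]
orientation: [0.175, 3.136, -0.0]
force: [-11.9, 1.8, 22.1]
opening: 0.0006
```

step_arm([
  {"offset": [0, 0, -1], "roll": 0},
  {"offset": [0, 0, -5], "roll": -0.11},
  {"offset": [0, 0, -6], "roll": 0},
  {"offset": [2, 4, -5], "roll": 0},
  {"offset": [2.4, 5.5, 0], "roll": 0},
  {"offset": [2.4, 5.5, 0], "roll": 0},
  {"offset": [2.4, 5.5, 0], "roll": 0},
  {"offset": [2.4, 5.5, 0], "roll": 0},
  {"offset": [2.4, 5.5, 0], "roll": 0},
  {"offset": [0, 0, 0], "roll": 0},
  {"offset": [0, 0, 0], "roll": 0},
], fingers=6)

```text
t: 17.62
tool_pos: [0.4285, 0.2456, 0.24]
orientation: [-0.001, -3.142, 0.001]
force: [-0.7, 0.4, 0.3]
opening: 0.0601
```

Run:
```python
from h import *
np.set_printoptions(precision=4,suppress=True)
W=snap('wrist');S=snap('side')
for r in cams.pinpoint(W,'tube_blue_mid'): print(r['xy'],round(r['score'],2),atz(W,r['xy'],.0575))
print(robot.read_state()['tool_pos'])
c=np.hstack([cv2.resize(W['pixels'],(480,360)),cv2.resize(S['pixels'][140:270,200:350],(320,360),interpolation=cv2.INTER_CUBIC)])
cv2.imwrite('pics/c4.png',c[:,:,::-1])
```

```text
[253.5, 169.2] 0.9 [0.426  0.2453 0.0575]
[305.1, 207.2] 0.88 [0.4735 0.3087 0.0575]
[313.6, 123.9] 0.85 [0.3734 0.3142 0.0575]
[0.4292 0.2446 0.2401]
```

View pics/c4.png

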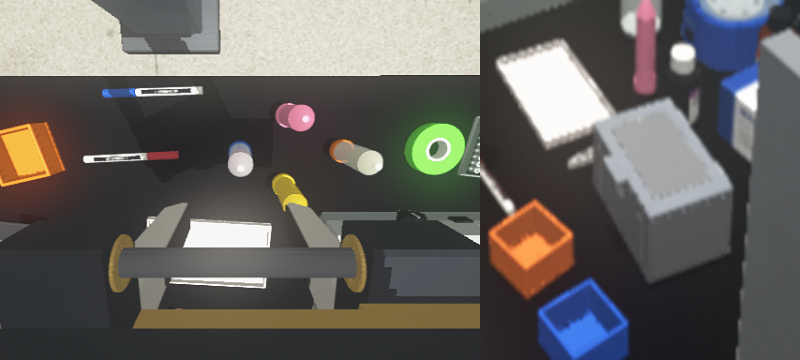

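step_arm([
  {"offset": [0.3, 0.05, 4], "roll": 0},
  {"offset": [0, 0, 5], "roll": 0},
  {"offset": [0, 0, 5], "roll": 0},
  {"offset": [0, 0, 3], "roll": 0},
  {"offset": [0, 0, 1.5], "roll": 0},
  {"offset": [0, 0, 0], "roll": 0},
  {"offset": [0, 0, 0], "roll": 0},
])

```text
t: 18.65
tool_pos: [0.4269, 0.2466, 0.0569]
orientation: [0.004, 3.139, 0.002]
force: [0.5, -0.3, 0.8]
opening: 0.0597
```

step_arm([
  {"offset": [0, 0, 0], "roll": 0},
  {"offset": [0, 0, 0], "roll": 0},
  {"offset": [0, 0, 0], "roll": 0},
  {"offset": [0, 0, 0], "roll": 0},
  {"offset": [0, 0, 0], "roll": 0},
  {"offset": [0, 0, 0], "roll": 0},
  {"offset": [0, 0, 0], "roll": 0},
], fingers=2, grip_force=15)

```text
t: 19.52
tool_pos: [0.4257, 0.2465, 0.0554]
orientation: [0.003, 3.141, 0.0]
force: [-0.7, 0.3, 4.0]
opening: 0.0284
```

step_arm([
  {"offset": [0, 0, -3], "roll": 0},
  {"offset": [0, 0, -5], "roll": 0},
  {"offset": [0, -3, -4], "roll": 0},
  {"offset": [0, -5, 0], "roll": 0},
  {"offset": [0, -5.5, 0], "roll": 0},
  {"offset": [0, -5.5, 0], "roll": 0},
  {"offset": [0, -5.5, 0], "roll": 0},
  {"offset": [0, -5.5, 0], "roll": 0},
  {"offset": [0, -5.5, 0], "roll": 0},
  {"offset": [0, -4.5, 0], "roll": 0},
  {"offset": [0, -3, 0], "roll": 0},
  {"offset": [0, 0, 0], "roll": 0},
])

```text
t: 21.02
tool_pos: [0.4242, -0.1853, 0.1747]
orientation: [-0.008, -3.141, -0.0]
force: [0.5, -0.8, -0.8]
opening: 0.0286
```

```bash
python3 w.py w5.png holder_blue=0 holder_orange=0 tube_blue_mid=0.18
```

```text
holder_blue [(array([254., 174.]), 0.69, array([ 0.4256, -0.1847,  0.    ]))]
holder_orange [(array([368., 176.]), 0.95, array([ 0.4283, -0.0519,  0.    ]))]
tube_blue_mid [(array([250., 232.]), 0.87, array([ 0.4236, -0.1884,  0.18  ]))]
(array([ 0.3558, -0.1865,  0.3417]), array([ 0.2595,  0.0107, -0.9658])) [ 0.4247 -0.1827  0.175 ]
```

View pics/w5.png

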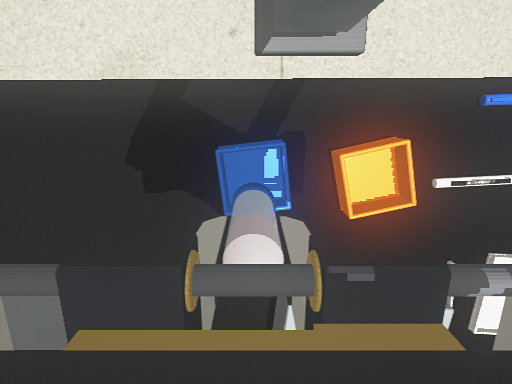

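step_arm([
  {"offset": [-0.1, -0.1, 3], "roll": 0},
  {"offset": [0, 0, 3], "roll": 0},
  {"offset": [0, 0, 3], "roll": 0},
  {"offset": [0, 0, 1.5], "roll": 0},
  {"offset": [0, 0, 0.7], "roll": 0},
  {"offset": [0, 0, 0.2], "roll": 0},
  {"offset": [0, 0, 0.1], "roll": 0},
  {"offset": [0, 0, 0], "roll": 0},
  {"offset": [0, 0, 0], "roll": 0},
])

```text
t: 22.35
tool_pos: [0.4261, -0.1849, 0.0607]
orientation: [0.003, 3.141, -0.001]
force: [-0.2, 0.2, -0.9]
opening: 0.0282
```

step_arm([
  {"offset": [0, 0, 0.1], "roll": 0},
  {"offset": [0, 0, 0.1], "roll": 0},
  {"offset": [0, 0, 0], "roll": 0},
  {"offset": [0, 0, 0], "roll": 0},
])

```text
t: 22.85
tool_pos: [0.4263, -0.1849, 0.0594]
orientation: [0.003, 3.141, -0.001]
force: [-2.6, 1.8, 9.3]
opening: 0.0284
```

step_arm([
  {"offset": [0, 0, 0], "roll": 0},
  {"offset": [0, 0, 0], "roll": 0},
  {"offset": [0, 0, 0], "roll": 0},
  {"offset": [0, 0, -2], "roll": 0},
  {"offset": [0, 0, -5], "roll": 0},
  {"offset": [0, 0, -6], "roll": 0},
  {"offset": [0, 0, -5], "roll": 0},
  {"offset": [0, 5.7, 0], "roll": 0},
  {"offset": [0, 5.8, 0], "roll": 0},
  {"offset": [0, 5.8, 0], "roll": 0},
  {"offset": [0, 5.8, 0], "roll": 0},
  {"offset": [0, 5.8, 0], "roll": 0},
], fingers=6)

```text
t: 24.35
tool_pos: [0.4259, 0.1062, 0.2382]
orientation: [0.003, 3.141, -0.0]
force: [1.3, 0.1, 0.8]
opening: 0.0599
```

step_arm([
  {"offset": [0, 5.8, 0], "roll": 0},
  {"offset": [0, 5.8, 0], "roll": 0},
  {"offset": [0, 5.8, 0], "roll": 0},
  {"offset": [0, 5.8, 0], "roll": 0},
  {"offset": [0, 5.8, 0], "roll": 0},
  {"offset": [0, 0, 0], "roll": 0},
  {"offset": [0, 0, 0], "roll": 0},
])

```text
t: 25.22
tool_pos: [0.4266, 0.3941, 0.2376]
orientation: [-0.002, -3.141, 0.002]
force: [-0.4, 0.3, 0.1]
opening: 0.0602
```

Run:
```python
from h import *
np.set_printoptions(precision=4,suppress=True)
W=snap('wrist');S=snap('side')
for r in cams.pinpoint(W,'tube_orange_mid'): print(r['xy'],round(r['score'],2),atz(W,r['xy'],.0575))
for r in cams.pinpoint(W,'tube_blue_mid'): print(r['xy'],round(r['score'],2),atz(W,r['xy'],.0575))
print(robot.read_state()['tool_pos'])
c=np.hstack([cv2.resize(W['pixels'],(480,360)),cv2.resize(S['pixels'][170:300,190:340],(320,360),interpolation=cv2.INTER_CUBIC)])
cv2.imwrite('pics/c6.png',c[:,:,::-1])
```

```text
[254.3, 169.3] 0.71 [0.4236 0.3946 0.0575]
[186.8, 126.0] 0.75 [0.3734 0.3176 0.0575]
[185.2, 212.2] 0.6 [0.4769 0.3098 0.0575]
[0.4273 0.3933 0.2387]
```

View pics/c6.png

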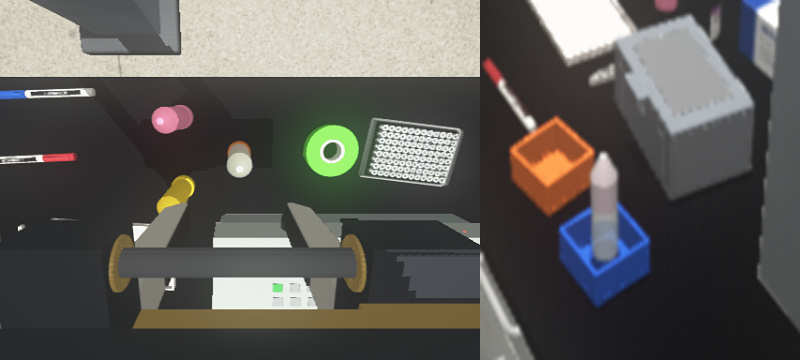

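step_arm([
  {"offset": [0.3, 0.1, 4], "roll": 0},
  {"offset": [0, 0, 5], "roll": 0},
  {"offset": [0, 0, 5], "roll": 0},
  {"offset": [0, 0, 3], "roll": 0},
  {"offset": [0, 0, 1.4], "roll": 0},
  {"offset": [0, 0, 0], "roll": 0},
  {"offset": [0, 0, 0], "roll": 0},
])

```text
t: 26.3
tool_pos: [0.4251, 0.3961, 0.0563]
orientation: [0.003, 3.139, 0.003]
force: [-0.7, 0.2, -0.9]
opening: 0.06
```

step_arm([
  {"offset": [0, 0, 0], "roll": 0},
  {"offset": [0, 0, 0], "roll": 0},
  {"offset": [0, 0, 0], "roll": 0},
  {"offset": [0, 0, 0], "roll": 0},
  {"offset": [0, 0, 0], "roll": 0},
  {"offset": [0, 0, 0], "roll": 0},
  {"offset": [0, 0, 0], "roll": 0},
], fingers=2, grip_force=15)

```text
t: 27.18
tool_pos: [0.4239, 0.3955, 0.0544]
orientation: [0.003, 3.141, 0.0]
force: [-0.9, 0.1, 1.5]
opening: 0.0282
```

step_arm([
  {"offset": [0, 0, -3], "roll": 0},
  {"offset": [0, 0, -6], "roll": 0},
  {"offset": [0, 0, -6], "roll": 0},
  {"offset": [0, -4, 0], "roll": 0},
  {"offset": [0, -6, 0], "roll": 0},
  {"offset": [0, -6, 0], "roll": 0},
  {"offset": [0, -6, 0], "roll": 0},
  {"offset": [0, -6, 0], "roll": 0},
  {"offset": [0, -6, 0], "roll": 0},
  {"offset": [0, -6, 1], "roll": 0},
  {"offset": [-0.2, -5, 1], "roll": 0},
  {"offset": [0, 0, 1], "roll": 0},
])

```text
t: 28.68
tool_pos: [0.4247, -0.0576, 0.1738]
orientation: [-0.011, -3.141, 0.001]
force: [-0.1, 0.5, 0.1]
opening: 0.0286
```

```bash
python3 w.py w7.png holder_orange=0 tube_orange_mid=0.18 pen_mid=.0055 tray=0
```

```text
holder_orange [(array([256., 174.]), 0.55, array([ 0.426 , -0.0548,  0.    ]))]
tube_orange_mid [(array([256., 233.]), 0.59, array([ 0.424, -0.057,  0.18 ]))]
pen_mid [(array([381., 178.]), 0.67, array([0.4314, 0.0885, 0.0055]))]
tray [(array([454., 292.]), 0.66, array([ 0.5833,  0.1998, -0.    ])), (array([246., 302.]), 0.3, array([ 0.5969, -0.0687,  0.    ]))]
(array([ 0.3561, -0.0585,  0.3407]), array([ 0.2602,  0.0094, -0.9657])) [ 0.4251 -0.0534  0.1744]
```

step_arm([
  {"offset": [0, 0, 3], "roll": 0},
  {"offset": [0, 0, 3], "roll": 0},
  {"offset": [0, 0, 3], "roll": 0},
  {"offset": [0, 0, 1.5], "roll": 0},
  {"offset": [0, 0, 0.7], "roll": 0},
  {"offset": [0, 0, 0.2], "roll": 0},
  {"offset": [0, 0, 0.1], "roll": 0},
  {"offset": [0, 0, 0.1], "roll": 0},
  {"offset": [0, 0, 0], "roll": 0},
  {"offset": [0, 0, 0], "roll": 0},
])

```text
t: 30.18
tool_pos: [0.4251, -0.0547, 0.0584]
orientation: [0.003, 3.141, -0.0]
force: [-0.5, -0.2, -0.2]
opening: 0.0281
```

step_arm([
  {"offset": [0, 0, 0.1], "roll": 0},
  {"offset": [0, 0, 0], "roll": 0},
  {"offset": [0, 0, 0], "roll": 0},
])

```text
t: 30.55
tool_pos: [0.4255, -0.0546, 0.0582]
orientation: [0.003, 3.141, 0.0]
force: [-1.9, 1.5, 8.3]
opening: 0.0282
```

step_arm([
  {"offset": [0, 0, 0], "roll": 0},
  {"offset": [0, 0, 0], "roll": 0},
  {"offset": [0, 0, 0], "roll": 0},
  {"offset": [0, 0, -2], "roll": 0},
  {"offset": [0, 0, -5], "roll": 0},
  {"offset": [0, 0, -6], "roll": 0},
  {"offset": [0, 0, -5], "roll": 0},
  {"offset": [0, 0, 0], "roll": 0.17},
  {"offset": [0, 0, 0], "roll": 0.17},
  {"offset": [0, 0, 0], "roll": 0.17},
  {"offset": [0, 0, 0], "roll": 0.17},
  {"offset": [0, 0, 0], "roll": 0.17},
], fingers=6)

```text
t: 32.05
tool_pos: [0.4249, -0.0546, 0.237]
orientation: [-1.306, -2.857, 0.0]
force: [-0.3, 0.1, -0.3]
opening: 0.0598
```

step_arm([
  {"offset": [0, 0, 0], "roll": 0.17},
  {"offset": [0, 0, 0], "roll": 0.17},
  {"offset": [0, 0, 0], "roll": 0.17},
  {"offset": [0, 0, 0], "roll": 0.16},
  {"offset": [4, 0.4, 1], "roll": 0},
  {"offset": [5.5, 0.5, 3], "roll": 0},
  {"offset": [5, 0.45, 3], "roll": 0},
  {"offset": [0, 0, 0], "roll": 0},
  {"offset": [0, 0, 0], "roll": 0},
])

```text
t: 33.17
tool_pos: [0.4314, 0.0904, 0.1676]
orientation: [2.165, 2.276, -0.001]
force: [-0.3, 0.1, 1.0]
opening: 0.0601
```

Run:
```python
from h import *
np.set_printoptions(precision=4,suppress=True)
W=snap('wrist','w8.png');s=robot.read_state();print(s['tool_pos'],s['orientation'],s['q'])
for r in cams.pinpoint(W,'pen_mid'): print(r['xy'],round(r['score'],2),atz(W,r['xy'],.0055))
for r in cams.silhouettes(W,'pen_mid')[:2]:
    ys,xs=np.nonzero(r['mask']);w=np.array([atz(W,(x,y),.0055)[:2] for x,y in zip(xs,ys)],np.float32);print(r['score'],cv2.minAreaRect(w*1000))
```

```text
[0.4319 0.0899 0.1681] [2.166  2.2741 0.0007] [ 0.0893 -0.287   1.9761 -0.0005  1.4514  0.0406]
[253.8, 174.0] 0.96 [0.4325 0.0903 0.0055]
[240.9, 320.0] 0.23 [ 0.4257 -0.1011  0.0055]
0.57 ((432.6368408203125, 89.74662780761719), (10.981481552124023, 136.13307189941406), 2.6762945652008057)
```

View pics/w8.png

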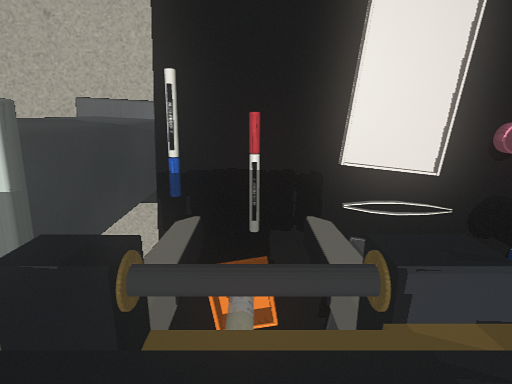

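step_arm([
  {"offset": [0, 0.08, 4], "roll": 0},
  {"offset": [0, 0, 5], "roll": 0},
  {"offset": [0, 0, 4], "roll": 0},
  {"offset": [0, 0, 2], "roll": 0},
  {"offset": [0, 0, 1], "roll": 0},
  {"offset": [0, 0, 0.3], "roll": 0},
  {"offset": [0, 0, 0.1], "roll": 0},
  {"offset": [0, 0, 0], "roll": 0},
  {"offset": [0, 0, 0], "roll": 0},
], fingers=4)

```text
t: 34.45
tool_pos: [0.4327, 0.0907, 0.004]
orientation: [2.166, 2.275, 0.001]
force: [0.0, 0.9, -0.3]
opening: 0.0398
```

step_arm([
  {"offset": [0, 0, 0.15], "roll": 0},
  {"offset": [0, 0, 0], "roll": 0},
  {"offset": [0, 0, 0], "roll": 0},
])

```text
t: 34.83
tool_pos: [0.4321, 0.0906, 0.0018]
orientation: [-2.166, -2.275, 0.0]
force: [0.4, -0.4, 0.1]
opening: 0.04
```

step_arm([
  {"offset": [0, 0, 0], "roll": 0},
  {"offset": [0, 0, 0], "roll": 0},
  {"offset": [0, 0, 0], "roll": 0},
  {"offset": [0, 0, 0], "roll": 0},
  {"offset": [0, 0, 0], "roll": 0},
  {"offset": [0, 0, 0], "roll": 0},
], fingers=0.4, grip_force=12)

```text
t: 35.58
tool_pos: [0.4321, 0.0906, 0.0019]
orientation: [-2.166, -2.275, 0.0]
force: [-0.2, -0.5, 0.2]
opening: 0.0105
```

step_arm([
  {"offset": [0, 0, -2], "roll": 0},
  {"offset": [0, 0, -4], "roll": 0},
  {"offset": [2.6, 3.7, -2], "roll": 0},
  {"offset": [2.65, 3.7, 0], "roll": 0},
  {"offset": [2.65, 3.7, 0], "roll": 0},
  {"offset": [2.65, 3.7, 0], "roll": 0},
  {"offset": [0, 0, 0], "roll": 0.11},
  {"offset": [0, 0, 0], "roll": 0},
])

```text
t: 36.58
tool_pos: [0.5746, 0.2034, 0.0811]
orientation: [-2.287, -2.153, 0.002]
force: [-0.0, -0.2, -0.0]
opening: 0.011
```

Run:
```python
from h import *
np.set_printoptions(precision=4,suppress=True)
W=snap('wrist','w9.png');s=robot.read_state();print(s['tool_pos'],s['orientation'],s['opening'])
```

```text
[0.5745 0.2032 0.0815] [-2.2854 -2.1551  0.0012] 0.010723749598237485
```

View pics/w9.png

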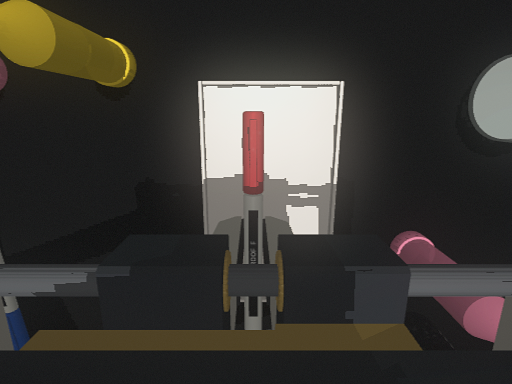

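step_arm([
  {"offset": [0, -0.3, 2], "roll": 0},
  {"offset": [0, 0, 2], "roll": 0},
  {"offset": [0, 0, 2], "roll": 0},
  {"offset": [0, 0, 1], "roll": 0},
  {"offset": [0, 0, 0.4], "roll": 0},
  {"offset": [0, 0, 0.1], "roll": 0},
  {"offset": [0, 0, 0], "roll": 0},
  {"offset": [0, 0, 0], "roll": 0},
])

```text
t: 37.62
tool_pos: [0.5724, 0.2036, 0.0077]
orientation: [2.288, 2.152, 0.002]
force: [-0.2, -0.1, 1.1]
opening: 0.0109
```

step_arm([
  {"offset": [0, 0, 0.15], "roll": 0},
  {"offset": [0, 0, 0.1], "roll": 0},
  {"offset": [0, 0, 0], "roll": 0},
  {"offset": [0, 0, 0], "roll": 0},
])

```text
t: 38.12
tool_pos: [0.572, 0.2035, 0.0049]
orientation: [2.288, 2.153, 0.0]
force: [-1.4, -0.7, 5.4]
opening: 0.011
```

step_arm([
  {"offset": [0, 0, 0], "roll": 0},
  {"offset": [0, 0, 0], "roll": 0},
  {"offset": [0, 0, 0], "roll": 0},
  {"offset": [0, 0, -1], "roll": 0},
  {"offset": [0, 0, -4], "roll": 0},
  {"offset": [0, 0, -6], "roll": 0},
  {"offset": [0, 0, -6], "roll": 0},
  {"offset": [0, 0, -6], "roll": 0},
  {"offset": [6, 0, 0], "roll": 0},
  {"offset": [6, -3, 0], "roll": 0},
  {"offset": [4, -4, 0], "roll": 0},
  {"offset": [0, 0, 0], "roll": 0},
], fingers=2.2)

```text
t: 39.62
tool_pos: [0.5109, 0.3664, 0.2352]
orientation: [-2.282, -2.158, -0.001]
force: [0.9, -1.0, 0.7]
opening: 0.022
```

Run:
```python
from h import *
s=robot.read_state();print(s['tool_pos'],s['force'])
S=snap('side');T=snap('top')
c=np.hstack([cv2.resize(S['pixels'][130:290,150:350],(400,320),interpolation=cv2.INTER_CUBIC),cv2.resize(T['pixels'][125:285,160:360],(400,320),interpolation=cv2.INTER_CUBIC)])
cv2.imwrite('pics/c10.png',c[:,:,::-1])
```

```text
[0.51092368 0.36642978 0.2351912 ] [ 0.93046992 -1.00049371  0.71667006]
```

View pics/c10.png

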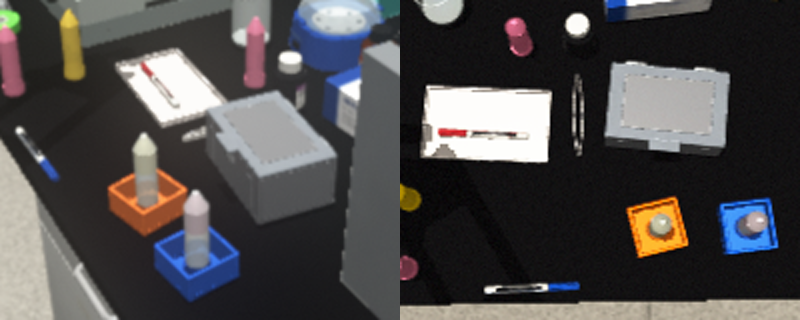

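```bash
python3 -c "
from plant import robot
print(robot.close_job())"
```

```text
the job is handed in; nothing more can be done
None
```

The job is done in the order asked and handed in at about 40 s. The small brown vial is in the grey case with the lid shut. The blue-capped and orange-capped tubes stand on their caps in their own holders, and the red pen lies lengthwise in the white tray.

- **Final pictures:** the last side and top views show both tubes upright in their holders and the lid flat on the case. The pen lies inside the tray, and the pink, yellow and blue look-alikes were left alone.
- **Lid:** I pressed it down to a height of 76.4 mm with 22 N, which matches a fully shut lid (about 76.5 mm).
- **Vial:** I last saw it standing in the case just before the lid was closed, so I could not check it after that.
- **Gripper:** it let go of everything and was clear of the work, touching nothing, at hand-in.
- **Disagreements:** the first camera measurements of the case and tubes differed by up to about a centimetre. I settled them with closer wrist-camera views before each grasp or placing. No check failed.

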